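Put the glaze bench back in order after the class

TASK

First stand every knocked-over square glaze bottle upright again, cap up, in the wooden tray, in line with the round jars that are still standing. Then stack the loose cartons of test tiles one on another on top of the carton that lies on the board, all the same way round with their edges flush, as one square column. Leave the jars, the carton on the board and everything else where they are, and let go of everything at the end.

Things in the scene. Friction and masses are not known exactly. Their poses are not given: they have to be found in the camera images.
- bottle1: closed square white plastic bottle with black cap, 0.19 to 0.33 kg; starts lying on a flat side across the tray. Body 56 x 56 mm and 95 mm long; shoulder (42 mm) and round cap (34 mm diameter) bring it to 125 mm. Origin: on its axis at mid length, 62.5 mm from base and cap top; own z points to the cap (up when it stands); own x and y are square to the flat sides. May be absent.
- bottle2: closed square white plastic bottle with black cap, 0.19 to 0.33 kg; starts lying on a flat side across the tray. Body 56 x 56 mm and 95 mm long; shoulder (42 mm) and round cap (34 mm diameter) bring it to 125 mm. Origin: on its axis at mid length, 62.5 mm from base and cap top; own z points to the cap (up when it stands); own x and y are square to the flat sides. May be absent.
- bottle3: closed square white plastic bottle with black cap, 0.19 to 0.33 kg; starts lying on a flat side across the tray. Body 56 x 56 mm and 95 mm long; shoulder (42 mm) and round cap (34 mm diameter) bring it to 125 mm. Origin: on its axis at mid length, 62.5 mm from base and cap top; own z points to the cap (up when it stands); own x and y are square to the flat sides. May be absent.
- jar1: round white jar with a black lid, 56 mm diameter, 100 mm tall, standing in the tray among the bottles; not to be moved. Origin: centre of its underside; z up.
- jar2: round white jar with a black lid, 56 mm diameter, 100 mm tall, standing in the tray among the bottles; not to be moved. Origin: centre of its underside; z up.
- tray: fixed shallow wooden tray, the lane. Inside 150 mm (own x, away from the robot) by 590 mm (own y, along the row); floor 8 mm thick, rim 7 mm wide and 18 mm high above the table. Origin: centre of its underside, on the table. Middle line of the row: own x = 0. The jars stand on it about 112 mm either side of the centre; the gaps for bottles are around own y = -225, 0, +225 mm.
- board: fixed square plywood board, 140 x 140 x 12 mm, on the table to the left of the tray. Origin: centre of its underside. It carries the first carton of the column.
- base_carton: the first carton of the column, lying flat on the board: same as the other cartons, 70 (own x) x 110 (own y) x 36 mm high, 0.6 kg, not to be moved. Origin: its middle.
- carton1: closed brown cardboard carton of test tiles, 70 (own x) x 110 (own y) x 36 mm high (own z), 0.22 to 0.39 kg, lying flat on the table beyond the tray with its 70 x 110 face up; either of these faces may be up. A paper band runs round its middle along y. Origin: its middle, 18 mm above what it lies on. May be absent.
- carton2: closed brown cardboard carton of test tiles, 70 (own x) x 110 (own y) x 36 mm high (own z), 0.22 to 0.39 kg, lying flat on the table beyond the tray with its 70 x 110 face up; either of these faces may be up. A paper band runs round its middle along y. Origin: its middle, 18 mm above what it lies on. May be absent.
- carton3: closed brown cardboard carton of test tiles, 70 (own x) x 110 (own y) x 36 mm high (own z), 0.22 to 0.39 kg, lying flat on the table beyond the tray with its 70 x 110 face up; either of these faces may be up. A paper band runs round its middle along y. Origin: its middle, 18 mm above what it lies on. May be absent.
- carton4: closed brown cardboard carton of test tiles, 70 (own x) x 110 (own y) x 36 mm high (own z), 0.22 to 0.39 kg, lying flat on the table beyond the tray with its 70 x 110 face up; either of these faces may be up. A paper band runs round its middle along y. Origin: its middle, 18 mm above what it lies on. May be absent.
- pot: empty terracotta pot, 70 mm diameter, 70 mm tall, beyond the board on the left; a bystander. Origin: centre of its underside.
- water_cup: white mug, 80 mm diameter, 90 mm tall, on the right in front of the tray; a bystander. Origin: centre of its underside.
- rolling_pin: wooden rolling pin, 310 mm long, 44 mm thick, on the left beside the board; a bystander. Origin: under its middle, length along own x.
- spatula: spatula lying flat near the robot on the left, in front of the board; a bystander. Length along own x.
There are look-alikes about, which are no part of the job. What is shaped like the bottle3 but green or yellow is not meant.

How it is judged:
By the outcome, as a careful person would: the job done as asked, in the order asked, and still so for the second after the job is handed in, with the robot touching nothing.
Of bottle1, bottle2, bottle3 only 2 to 3 are there at a start; the rules pass over those that are not, and their reading is None.
Of carton1, carton2, carton3, carton4 only 3 to 4 are there at a start; the rules pass over those that are not, and their reading is None.
At some moment in a run one of carton1, carton2 may be knocked a few centimetres aside while the robot is not near it.
It also fails if it takes over 210 s, if anything falls off the work surface, if the arm or the gripper's body presses on something with over 40 N, if the wrist force passes 120 N, or if a joint passes its speed limit or range.

ROBOT

A 6-joint arm with a two-finger parallel gripper is mounted at the origin on the work surface. World frame = base frame: x ahead of the robot, y to its left, z up, the work surface at z = 0. Lengths are in m, angles in rad, forces in N, time in s.
With the tool pointing down it reaches from about 0.25 to 0.775 m from the base axis. Payload 4 kg.
Tool frame: the origin (TCP) lies on the centre line of the jaws, within the pads' length; the fingertips stand robot.tips_ahead ahead of it and the grasp point (between the pads) lies 8 mm behind it (robot.tips_ahead is the distance from the TCP to the fingertips, in m); z points along the fingers, y is the line along which they close (so a half turn about z gives the same grasp; the last joint's range is limited). The gripper opens to 94 mm and grips with 3 to 60 N. Pads are 16 mm wide; open, the fingers measure 119 mm over their backs; the gripper's body (75 mm by 177 mm) begins 78 mm behind the grasp point.
Start: joints at [1.107, 0.087, 1.371, -0, 1.684, -0.103], TCP at [0.194, 0.515, 0.217] pointing down, gripper open.
Joint ranges: [-3.1, 3.1], [-0.76, 2.03], [0.27, 2.55], [-1.08, 4.22], [0.17, 2.65], [-2.57, 2.57]. Speed limits (rad/s): [2.79, 2.79, 3.14, 3.14, 3.14, 3.14].

INTERFACE

Orientations are given as [roll, pitch, yaw] about the fixed x, y, z axes, in that order (R = Rz(yaw) Ry(pitch) Rx(roll)).
In Python, from bench import robot, snapshot, close_job, spotter gives the robot as it stands. The module is installed in compiled form; this text tells all that it offers.
- The arm moves only by the tool servo_tool, never from a script. Its argument "commands" is one flat list of numbers, 7 for each row, row after row: the shift along the tool's x, y, z in m, then the turn, a rotation vector about the tool's x, y, z in degrees, then the finger opening in m, from 0 to 0.094. In form: [x, y, z, ax, ay, az, grip, x, y, z, ax, ay, az, grip, ...]. A call has 1 to 10 rows; each row is the pose to reach, as a shift and turn from the pose commanded when the call began, along the tool's axes at that moment; what a row does not reach only later rows make up. A row lasts 1/8 s, in which the tool goes at most 62.5 mm and 10.7 degrees, less where a joint would pass 70% of its speed; a pose out of reach is approached as far as the arm can. A call with a gripper value outside its range is refused whole. The fingers move at their own pace and stop on an object; the grip force is fixed at half the most. Time passes only in rows, so rows that repeat a pose let the fingers close. It gives the time, the measured TCP pose, the force, the opening and the grip force at its end, in the units of the state.
- robot.get_obs(): the state, without advancing time (a new reading comes with each control period).
- snapshot(name): name is "side" or "top" or "wrist"; returns a dict with "img" (420x560x3 uint8, blue, green, red), "camera_matrix" (3x3 intrinsics, pixels), "extrinsics" (4x4, takes a point from camera to world coordinates); the wrist camera has in their place "hand_eye" (4x4, takes a point from camera to tool coordinates, whose origin is the TCP and whose axes are the flange's). Camera axes: x right, y down, z forward; pixel columns grow to the right and rows downward; lengths in m; the calibration is good to about 2 mm. A picture is of the moment at which its call begins: read the wrist's pose just before it. There is no depth.
- close_job(): hands the job in; it is judged then, once.
Trained networks look in a picture, given as the dict that the camera call returned (one of the last four; its "shot" number tells which), for a name from the list of things; names that differ only in an ending like _2 or _b are one class to them, and where a whole thing is asked for, a point or a joint stands for the part that bears it (a point fixed in the world has none). Each returns a list of dicts, best first, with "conf" (0 to 1); they miss things now and then, are a little off and sometimes report something else, mostly with a low value. They report only what shows in the picture. A call takes as long as a camera call. They do not tell look-alikes from the thing itself.
- spotter.trace(name, picture): "region" (420x560 bool, what is visible of it) and "box" ([left, top, width, height] in pixels, round what is visible of it).
The state is a dict: "time": time; "joint_positions": joint angles; "qvel": joint speeds; "joint_torque": joint torques, N m; "tool_pos": TCP position; "ee_rot": TCP orientation; "wrist_force": force on the tool from outside, world axes, zero at the start; "wrist_torque": the same for the moment, N m; "width": finger opening in m; "finger_force": force on a finger pad.
Only numpy, scipy, OpenCV 4.12 (cv2) and the standard library are available. Lean on these libraries where they do the work, as an engineer would, in place of code of your own. Each camera call takes 0.05 s, during which the arm holds its last target. There are 200 camera calls.

## Working session

There is one attempt and no reset: what is moved stays moved. The work goes in short steps, Python scripts to look and compute and a tool call to move; the robot and the scene stay as the last step left them, time stands still between calls to the robot, and variables do not carry over. Pictures are saved under pics/ and viewed, at most 14 in all, crops included, and the job is handed in when it is done.

Besides the shell and the picture viewer there is one more tool, called after "Call:" as name(argument=value, ...) on one line, values as JSON. servo_tool: Moves the arm, as the interface text tells. Its arguments: {"type":"object","properties":{"commands":{"type":"array","items":{"type":"number"}}},"required":["commands"]}

```bash
mkdir -p pics; ls; python3 - <<'E'
from bench import robot, snapshot
import cv2
o=robot.get_obs(); print(o, getattr(robot,'tips_ahead',None))
for n in ['top','side']:
    s=snapshot(n); cv2.imwrite(f'pics/{n}0.png',s['img']); print(n,s['camera_matrix'].tolist(),s['extrinsics'].tolist())
s=snapshot('wrist'); print(s['camera_matrix'].tolist(),s['hand_eye'].tolist())
E
```

```text
pics
{'time': 0.0, 'joint_positions': array([ 1.10688525e+00,  8.79795073e-02,  1.37223539e+00, -2.53926141e-05,
        1.68360712e+00, -1.03107764e-01]), 'qvel': array([ 0.00056767,  0.00028605, -0.00092602,  0.00054924,  0.00025606,
       -0.00127609]), 'joint_torque': array([ 2.60806519e-04, -3.40192902e+01, -3.02424932e+01,  7.16249761e-02,
        3.33456905e-02, -1.55718053e-04]), 'tool_pos': array([0.1939453 , 0.51411088, 0.21530034]), 'ee_rot': array([-3.13937254e+00, -2.04353437e-04,  2.78078628e+00]), 'wrist_force': array([-0.74212574,  0.12128798,  0.11817638]), 'wrist_torque': array([-0.04616584,  0.04365541, -0.0172912 ]), 'finger_force': 0.0, 'width': 0.09398924420912423} 0.011
top [[408.32859335881045, 0.0, 284.2167346467372], [0.0, 408.32859335881045, 205.88638541062758], [0.0, 0.0, 1.0]] [[0.019055229202375536, -0.9870274456462661, 0.15941681147561695, 0.2826337327115897], [-0.9997867394192571, -0.0200803956162247, -0.004822177237165258, 0.07466304259387319], [0.007960773923160303, -0.15929092646131282, -0.9871995881409398, 1.114915615419972], [0.0, 0.0, 0.0, 1.0]]
side [[531.301945362816, 0.0, 282.2306052829838], [0.0, 531.301945362816, 202.75198219753352], [0.0, 0.0, 1.0]] [[-0.8026465142986087, -0.46362012504779226, 0.37525318484319803, -0.12134212872625841], [-0.5962549652005009, 0.6073892771887305, -0.5249364556114399, 0.8965695247392843], [0.01544634448804151, -0.6450849909948465, -0.763954687684509, 1.2589345823827165], [0.0, 0.0, 0.0, 1.0]]
[[305.414751868172, 0.0, 282.08077369195615], [0.0, 305.414751868172, 203.79490998588895], [0.0, 0.0, 1.0]] [[-0.0007544751573904469, -0.9732917356351906, -0.22957052971030967, 0.06589408879060168], [0.9999996684713256, -0.0008046438960356595, 0.00012492172630602645, -6.642791106159507e-05], [-0.0003063078092559678, -0.22957035935075742, 0.973292020044903, -0.16848563558086918], [0.0, 0.0, 0.0, 1.0]]
```

View pics/top0.png

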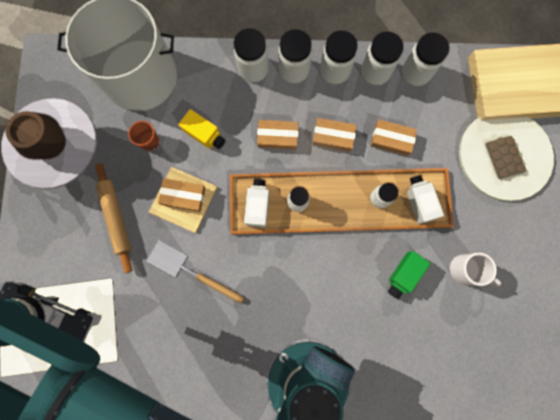

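View pics/side0.png

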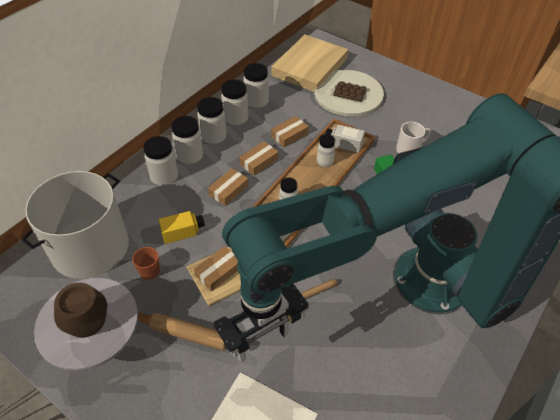

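```bash
cat > h.py <<'E'
import numpy as np, cv2
from bench import robot, snapshot, spotter
from scipy.optimize import minimize
from scipy.spatial.transform import Rotation as R
def box(a,b,c,z0=0): return np.array([[i*a/2,j*b/2,z0+k*c] for i in(-1,1) for j in(-1,1) for k in(0,1)])
def cyl(r,h): t=np.arange(0,6.28,.2); return np.vstack([np.c_[r*np.cos(t),r*np.sin(t),0*t+k] for k in(0,h)])
def lying(): # cap along own +x, origin at mid length, z=0 on floor
    b=box(.095,.056,.056); b[:,0]-=.015
    c=cyl(.017,.030)[:, [2,0,1]]; c[:,0]+=.0325; c[:,2]+=.028
    return [b,c]
def standing():
    c=cyl(.017,.125); return [box(.056,.056,.095),c]
M=dict(tray=([box(.164,.604,.018)],0),board=([box(.14,.14,.012)],0),carton=([box(.07,.11,.036)],0),
 jar=([cyl(.028,.1)],.008),bottle=(lying(),.008),stand=(standing(),.008),pot=([cyl(.035,.07)],0),cup=([cyl(.04,.09)],0))
def shot(n):
    o=robot.get_obs(); s=snapshot(n)
    if n=='wrist':
        T=np.eye(4);T[:3,:3]=R.from_euler('xyz',o['ee_rot']).as_matrix();T[:3,3]=o['tool_pos']
        s['extrinsics']=T@s['hand_eye']
    return s
def proj(s,P):
    E=s['extrinsics'];p=(P-E[:3,3])@E[:3,:3]@s['camera_matrix'].T
    return p[:,:2]/p[:,2:]
def toplane(s,uv,z):
    E=s['extrinsics'];d=E[:3,:3]@np.linalg.inv(s['camera_matrix'])@np.array([uv[0],uv[1],1.])
    return E[:3,3]+d*(z-E[2,3])/d[2]
def mask(s,hulls,p,z):
    m=np.zeros((840,1120),np.uint8);c,q=np.cos(p[2]),np.sin(p[2])
    for h in hulls:
        P=np.c_[c*h[:,0]-q*h[:,1]+p[0],q*h[:,0]+c*h[:,1]+p[1],h[:,2]+z]
        u=cv2.convexHull(((proj(s,P)*2+.5)*16).astype(np.int32).reshape(-1,1,2))
        cv2.fillConvexPoly(m,u,255,cv2.LINE_AA,4)
    return cv2.resize(m,(560,420),interpolation=cv2.INTER_AREA)/255.
def fit(s,reg,kind,yaw0=0,z=None):
    hulls,z0=M[kind]; z=z0 if z is None else z
    ys,xs=np.nonzero(reg); w=toplane(s,(xs.mean(),ys.mean()),z+.02)
    g=reg.astype(float)
    f=lambda p:np.abs(mask(s,hulls,p,z)-g).sum()/g.sum()
    best=min((minimize(f,[w[0],w[1],yaw0+d],method='Nelder-Mead',options=dict(xatol=2e-4,fatol=1e-5,initial_simplex=[[w[0],w[1],yaw0+d],[w[0]+.015,w[1],yaw0+d],[w[0],w[1]+.015,yaw0+d],[w[0],w[1],yaw0+d+.2]])) for d in(-.15,.15)),key=lambda r:r.fun)
    return best.x,best.fun
def find(s,name,kind,yaw0=0,z=None,maxn=9,minc=.2):
    for d in spotter.trace(name,s)[:maxn]:
        if d['conf']<minc: continue
        p,e=fit(s,d['region'],kind,yaw0,z)
        print(name,'conf %.2f'%d['conf'],'box',[int(v) for v in d['box']],'xy %.4f %.4f yaw %.1f err %.3f'%(p[0],p[1],np.degrees(p[2]),e))
def to(pos,rpy=None,Rm=None):
    "row that brings the measured tool pose to pos (world), rpy in deg"
    o=robot.get_obs();R0=R.from_euler('xyz',o['ee_rot'])
    Rt=R.from_euler('xyz',rpy,degrees=True) if Rm is None else R.from_matrix(Rm)
    d=R0.inv().apply(np.array(pos)-o['tool_pos']);r=(R0.inv()*Rt).as_rotvec(degrees=True)
    print('row',np.round(d,4).tolist(),np.round(r,1).tolist())
E
python3 - <<'E'
from h import *
s=shot('top')
for n,k in [('tray','tray'),('board','board'),('base_carton','carton'),('jar1','jar'),('bottle1','bottle'),('carton1','carton'),('pot','pot'),('water_cup','cup')]:
    find(s,n,k,z=.012 if n=='base_carton' else None)
E
```

```text
tray conf 0.76 box [230, 170, 225, 65] xy 0.4803 -0.0844 yaw 3.0 err 0.310
board conf 0.82 box [148, 164, 70, 66] xy 0.4757 0.3470 yaw -22.6 err 0.837
base_carton conf 0.62 box [160, 179, 42, 29] xy 0.4837 0.3460 yaw -9.5 err 0.089
jar1 conf 0.95 box [371, 179, 26, 28] xy 0.4866 -0.1910 yaw 2.4 err 0.244
jar1 conf 0.79 box [287, 183, 22, 27] xy 0.4711 0.0330 yaw 2.4 err 0.179
bottle1 conf 0.94 box [244, 176, 27, 50] xy 0.4676 0.1412 yaw -2.6 err 0.106
bottle1 conf 0.85 box [179, 108, 45, 41] xy 0.6647 0.3014 yaw 51.9 err 0.215
bottle1 conf 0.72 box [387, 252, 42, 44] xy 0.2860 -0.2560 yaw -39.2 err 0.253
carton1 conf 0.75 box [313, 117, 43, 35] xy 0.6662 -0.0657 yaw -9.7 err 0.050
carton1 conf 0.70 box [372, 116, 46, 40] xy 0.6616 -0.2325 yaw -12.4 err 0.059
pot conf 0.59 box [128, 119, 29, 28] xy 0.6431 0.4545 yaw 20.5 err 0.257
```

```bash
python3 - <<'E'
from h import *
to([.52,-.02,.28],[180,0,0])
E
```

```text
row [-0.4936, -0.3852, -0.0635] [-0.0, -0.0, 159.3]
```

Call:
servo_tool(commands=[-0.12,-0.09,-0.0635,0,0,40,0.094,-0.25,-0.19,-0.0635,0,0,80,0.094,-0.37,-0.29,-0.0635,0,0,110,0.094,-0.4936,-0.385,-0.0635,0,0,130,0.094,-0.4936,-0.385,-0.0635,0,0,150,0.094,-0.4936,-0.385,-0.0635,0,0,159.3,0.094,-0.4936,-0.385,-0.0635,0,0,159.3,0.094,-0.4936,-0.385,-0.0635,0,0,159.3,0.094,-0.4936,-0.385,-0.0635,0,0,159.3,0.094,-0.4936,-0.385,-0.0635,0,0,159.3,0.094])

```text
time: 1.85
tool_pos: [0.517, -0.0153, 0.28]
ee_rot: [3.141, -0.001, 0.899]
wrist_force: [-0.0, -0.1, 0.5]
width: 0.0941
finger_force: 0.0
```

```bash
python3 - <<'E'
from h import *
to([.52,-.02,.28],[180,0,0])
E
```

```text
row [-0.0018, 0.0053, -0.0] [0.0, -0.1, 51.5]
```

Call:
servo_tool(commands=[-0.0018,0.0053,0,0,0,51.5,0.094,-0.0018,0.0053,0,0,0,51.5,0.094,-0.0018,0.0053,0,0,0,51.5,0.094,-0.0018,0.0053,0,0,0,51.5,0.094,-0.0018,0.0053,0,0,0,51.5,0.094,-0.0018,0.0053,0,0,0,51.5,0.094,-0.0018,0.0053,0,0,0,51.5,0.094])

```text
time: 2.72
tool_pos: [0.5192, -0.0181, 0.2796]
ee_rot: [-3.141, -0.0, 0.009]
wrist_force: [-0.3, 0.1, 0.1]
width: 0.094
finger_force: 0.0
```

```bash
python3 - <<'E'
from h import *
s=shot('wrist'); cv2.imwrite('pics/w1.png',s['img'])
t=shot('top')
for c in (s,t):
  print('--')
  d=spotter.trace('tray',c)[0]
  cn=np.vstack(cv2.findContours(d['region'].astype(np.uint8),0,1)[0]); m=np.zeros((420,560),np.uint8)
  cv2.fillConvexPoly(m,cv2.convexHull(cn),1); print(d['conf'],d['box'],fit(c,m>0,'tray',.07))
  for n,k in [('base_carton','carton'),('jar1','jar'),('bottle1','bottle'),('carton1','carton')]:
    find(c,n,k,z=.012 if n=='base_carton' else None)
print(robot.get_obs()['tool_pos'],robot.get_obs()['joint_positions'])
E
```

```text
--
0.73 [109.8, 140.0, 435.6, 128.5] (array([ 0.48019399, -0.08377405,  0.05129792]), np.float64(0.011942603478904822))
base_carton conf 0.79 box [0, 172, 70, 65] xy 0.4836 0.3480 yaw -7.6 err 0.028
jar1 conf 0.87 box [382, 182, 73, 57] xy 0.4908 -0.1890 yaw 0.7 err 0.131
jar1 conf 0.70 box [217, 190, 50, 60] xy 0.4772 0.0321 yaw 0.7 err 0.109
jar1 conf 0.21 box [139, 171, 58, 96] xy 0.4775 0.1328 yaw 2.5 err 0.415
bottle1 conf 0.89 box [396, 322, 28, 38] xy 0.2287 -0.2212 yaw 25.9 err 6.504
bottle1 conf 0.82 box [0, 19, 90, 91] xy 0.6760 0.3147 yaw 60.1 err 0.115
bottle1 conf 0.80 box [451, 161, 74, 98] xy 0.4888 -0.3023 yaw 17.8 err 0.077
bottle1 conf 0.74 box [138, 171, 58, 97] xy 0.4699 0.1411 yaw -3.3 err 0.388
bottle1 conf 0.53 box [1, 172, 69, 65] xy 0.4891 0.3549 yaw 77.1 err 0.072
carton1 conf 0.69 box [153, 38, 89, 63] xy 0.6624 0.0922 yaw -2.3 err 0.031
carton1 conf 0.63 box [393, 31, 112, 83] xy 0.6606 -0.2319 yaw -13.6 err 0.029
carton1 conf 0.59 box [276, 33, 94, 72] xy 0.6652 -0.0650 yaw -9.2 err 0.046
--
0.91 [230.5, 168.1, 226.1, 69.2] (array([ 0.48037723, -0.0845660
[... 182 characters left out ...]
0491 yaw -4.5 err 3.191
jar1 conf 0.55 box [388, 180, 8, 23] xy 0.4862 -0.1916 yaw -34.2 err 2.546
bottle1 conf 0.89 box [386, 251, 45, 46] xy 0.2866 -0.2562 yaw -36.6 err 0.227
bottle1 conf 0.82 box [407, 176, 34, 43] xy 0.4885 -0.3025 yaw 17.6 err 0.121
bottle1 conf 0.67 box [243, 176, 29, 50] xy 0.4676 0.1406 yaw -3.8 err 0.057
bottle1 conf 0.63 box [178, 111, 46, 38] xy 0.6654 0.3015 yaw 54.4 err 0.206
carton1 conf 0.84 box [397, 124, 20, 32] xy 0.6488 -0.2615 yaw 47.9 err 1.502
carton1 conf 0.79 box [260, 119, 28, 28] xy 0.6627 0.1023 yaw 1.2 err 0.381
[ 0.51921841 -0.01806643  0.27955522] [-1.44012019e-01  1.53607260e-02  1.32200479e+00  1.09206951e-04
  1.80422304e+00  1.41969610e+00]
```

View pics/w1.png

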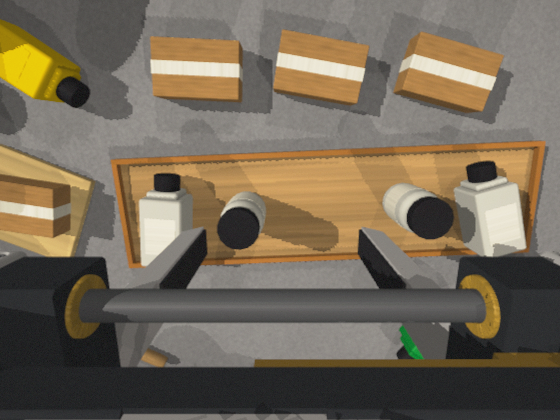

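```bash
python3 - <<'E'
from h import *
to([.50,.14,.20],[180,0,-3.5])
to([.50,.14,.20],[180,45,-3.5])
to([.4687,.1407,.18],[180,-45,3])
E
```

```text
row [-0.0181, -0.1582, 0.0796] [-0.0, -0.0, 3.9]
row [-0.0181, -0.1582, 0.0796] [1.5, -45.0, 3.7]
row [-0.0494, -0.1591, 0.0996] [1.0, 45.0, -2.5]
```

Call:
servo_tool(commands=[-0.04,-0.05,0.03,0,10,0,0.094,-0.049,-0.1,0.06,0.5,20,-1,0.094,-0.0494,-0.159,0.08,1,30,-2,0.094,-0.0494,-0.159,0.0996,1,40,-2.5,0.094,-0.0494,-0.159,0.0996,1,45,-2.5,0.094,-0.0494,-0.159,0.0996,1,45,-2.5,0.094,-0.0494,-0.159,0.0996,1,45,-2.5,0.094])

```text
time: 4.2
tool_pos: [0.4698, 0.1407, 0.1822]
ee_rot: [-3.141, -0.788, 0.052]
wrist_force: [0.6, -0.2, 0.7]
width: 0.0943
finger_force: 0.0
```

```bash
python3 - <<'E'
from h import *
o=robot.get_obs();print(o['joint_positions'].round(3),o['tool_pos'].round(4),np.degrees(o['ee_rot']).round(1))
to([.50,.14,.13],[180,45,-3.5])
E
```

```text
[ 0.292 -0.568  2.156 -0.237  0.794  1.91 ] [0.4698 0.1407 0.1822] [-180.   -45.1    3. ]
row [-0.0157, 0.0023, 0.0582] [-0.0, -90.0, 7.2]
```

```bash
cat > kin.py <<'E'
import numpy as np
from scipy.optimize import least_squares
from scipy.spatial.transform import Rotation as R
ry=lambda a:R.from_euler('y',a); rz=lambda a:R.from_euler('z',a)
def fk(k,q):
    h,a,d,L2,L3,e,Lt,lat=k; A=rz(q[0])
    W=A*ry(q[1]+q[2])
    return np.array([0,0,h])+A.apply([a,d,0])+(A*ry(q[1])).apply([0,0,L2])+W.apply([e,0,L3])+(W*rz(q[3])*ry(q[4])).apply([0,0,Lt])
def tz(q): return (rz(q[0])*ry(q[1]+q[2])*rz(q[3])*ry(q[4])).apply([0,0,1])
D=[([1.10688525,.0879795,1.37223539,0,1.6836,-.1031],[.19394,.51411,.2153]),
([-.144012,.01536,1.322,0,1.80422,1.4197],[.519218,-.018066,.279555]),
([.292,-.568,2.156,-.237,.794,1.91],[.4698,.1407,.1822])]
def fitk(D): return least_squares(lambda k:np.r_[np.concatenate([fk(k,q)-p for q,p in D])*1000,(k-[.3,0,.05,.4,.4,0,.3,0])*.5],[.3,0,.05,.4,.4,0,.3,0]).x
def ik(k,p,z,q0,lo=[-3.1,-.76,.27,-1.08,.17],hi=[3.1,2.03,2.55,4.22,2.65]):
    r=least_squares(lambda q:np.r_[(fk(k,q)-p)*10,tz(q)-z],q0,bounds=(lo,hi)); return r.x,r.cost
if __name__=='__main__':
    k=fitk(D);print(k.round(4),[(1000*(fk(k,q)-p)).round(1) for q,p in D]); print([tz(q).round(3) for q,_ in D])
    for th in (45,-25,-35,-45):
      for z in(.055,.08):
        t=np.radians(th);v=np.array([-np.sin(t),0,-np.cos(t)])
        for y in(.14,-.305): print(th,y,z,ik(k,np.array([.47 if th<0 else .45,y,z]),v,[.3*np.sign(y),-.3,1.9,0,1.]))
E
python3 kin.py
```

```text
[ 0.1529 -0.001   0.0566  0.4502  0.5007  0.1013  0.3407  0.    ] [array([ 0. ,  0. , -0.1]), array([-0., -0.,  0.]), array([-0.,  0.,  0.])]
[array([-0.001, -0.002, -1.   ]), array([ 0., -0., -1.]), array([ 0.708,  0.038, -0.705])]
45 0.14 0.055 (array([0.11955045, 0.58533567, 1.25775914, 0.09664777, 2.0783251 ]), np.float64(8.81478876246594e-30))
45 -0.305 0.055 (array([-0.49071309,  0.6886036 ,  1.09462718, -0.38484261,  2.04942213]), np.float64(1.0835175940975648e-28))
45 0.14 0.08 (array([0.11955045, 0.56094223, 1.24072339, 0.09900894, 2.11955629]), np.float64(2.4402996102144013e-28))
45 -0.305 0.08 (array([-0.49071309,  0.66648677,  1.07700512, -0.39301753,  2.08619413]), np.float64(5.746531990164303e-28))
-25 0.14 0.055 (array([ 0.24542658, -0.23905796,  2.06959916, -0.13246842,  0.89056492]), np.float64(2.350665467910887e-24))
-25 -0.305 0.055 (array([-0.87924387, -0.01664779,  1.87521104,  0.38972347,  1.0290231 ]), np.float64(1.6731333428519395e-28))
-25 0.14 0.08 (array([ 0.24542658, -0.26881652,  2.03829444, -0.12647376,  0.9511177 ]), np.float64(1.8499175820834035e-28))

[... 435 characters left out ...]
8707, -0.23797484,  0.75930034]), np.float64(1.3748599144068213e-24))
-35 -0.305 0.08 (array([-0.97621504, -0.09430717,  1.9589915 ,  0.60239207,  0.99463554]), np.float64(1.2545507657738454e-30))
-45 0.14 0.055 (array([ 0.33618484, -0.38005993,  2.31979468, -0.50819111,  0.49994986]), np.float64(3.1298572218164314e-24))
-45 -0.305 0.055 (array([-1.07555299, -0.06826953,  2.08200899,  0.89888852,  0.91891248]), np.float64(1.8782631782636518e-30))
-45 0.14 0.08 (array([ 0.33618484, -0.42734837,  2.29134415, -0.44910314,  0.56721336]), np.float64(7.936757300819799e-30))
-45 -0.305 0.08 (array([-1.07555299, -0.10989417,  2.05990581,  0.86291509,  0.95948716]), np.float64(3.180480710161081e-30))
```

```bash
python3 - <<'E'
from h import *
to([.53,.1412,.14],[180,45,-3.7])
E
```

```text
row [0.0125, 0.0026, 0.0724] [-0.0, -90.0, 7.4]
```

Call:
servo_tool(commands=[0.005,0.0026,0.01,0,-20,1.6,0.094,0.005,0.0026,0.02,0,-40,3.2,0.094,0.01,0.0026,0.03,0,-60,5,0.094,0.0125,0.0026,0.05,0,-75,6,0.094,0.0125,0.0026,0.0724,0,-90,7.4,0.094,0.0125,0.0026,0.0724,0,-90,7.4,0.094,0.0125,0.0026,0.0724,0,-90,7.4,0.094,0.0125,0.0026,0.0724,0,-90,7.4,0.094,0.0125,0.0026,0.0724,0,-90,7.4,0.094,0.0125,0.0026,0.0724,0,-90,7.4,0.094])

```text
time: 5.45
tool_pos: [0.5307, 0.1401, 0.1347]
ee_rot: [3.141, 0.789, -0.066]
wrist_force: [-0.6, 0.5, 0.1]
width: 0.0942
finger_force: 0.0
```

```bash
python3 - <<'E'
from h import *
s=shot('wrist'); cv2.imwrite('pics/w2.png',s['img'])
find(s,'bottle1','bottle')
t=shot('top');find(t,'bottle1','bottle')
print(robot.get_obs()['joint_positions'])
to([.4475,.1415,.0303],[180,45,-3.7])
E
```

```text
bottle1 conf 0.65 box [249, 112, 73, 119] xy 0.4641 0.1420 yaw -3.2 err 0.062
bottle1 conf 0.59 box [0, 2, 73, 23] xy 0.6854 0.2749 yaw -33.8 err 0.773
bottle1 conf 0.59 box [518, 218, 41, 40] xy 0.3191 -0.2453 yaw 97.7 err 0.303
bottle1 conf 0.93 box [180, 112, 46, 37] xy 0.6650 0.3037 yaw 54.1 err 0.242
bottle1 conf 0.91 box [388, 250, 44, 48] xy 0.2860 -0.2547 yaw -38.5 err 0.267
bottle1 conf 0.86 box [407, 174, 31, 46] xy 0.4887 -0.3023 yaw 18.2 err 0.170
[0.08947915 0.67839803 0.93581804 0.14492598 2.29931051 1.7763509 ]
row [0.0188, 0.0048, 0.1349] [0.0, -0.1, 0.1]
```

View pics/w2.png

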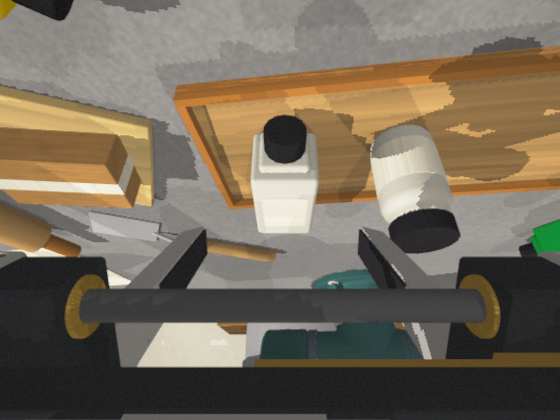

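Call:
servo_tool(commands=[0.018,0.004,0.03,0,0,0,0.094,0.018,0.004,0.06,0,0,0,0.094,0.018,0.004,0.09,0,0,0,0.094,0.018,0.004,0.12,0,0,0,0.094,0.018,0.004,0.134,0,0,0,0.094,0.018,0.004,0.134,0,0,0,0.094,0.018,0.004,0.134,0,0,0,0.094])

```text
time: 6.52
tool_pos: [0.4478, 0.1423, 0.0314]
ee_rot: [3.142, 0.784, -0.064]
wrist_force: [0.1, -0.4, -0.2]
width: 0.0937
finger_force: 0.0
```

```bash
python3 - <<'E'
from h import *
to([.446,.1415,.0303],[180,45,-3.5])
E
```

```text
row [-0.0004, 0.001, 0.0021] [-0.1, -0.1, -0.1]
```

Call:
servo_tool(commands=[0,0.0,0.001,0,0,0,0.06,0,0,0.001,0,0,0,0.03,0,0,0.001,0,0,0,0.0,0,0,0.001,0,0,0,0.0,0,0,0.001,0,0,0,0.0,0,0,0.001,0,0,0,0])

```text
time: 7.28
tool_pos: [0.4459, 0.1425, 0.0296]
ee_rot: [3.141, 0.787, -0.064]
wrist_force: [0.1, -0.3, 0.1]
width: 0.0556
finger_force: 30.0
```

```bash
python3 - <<'E'
from h import *
print(robot.get_obs()['width'],robot.get_obs()['finger_force'])
to([.47,.1413,.17],[180,45,-3])
to([.45,.1405,.17],[180,0,0])
to([.45,.1405,.17],[180,-45,2.95])
E
```

```text
0.055578670815150784 30.00007152557373
row [-0.0824, -0.0003, -0.1162] [-0.4, 0.1, -0.5]
row [-0.0965, 0.0017, -0.1021] [-1.4, 45.1, -3.5]
row [-0.0965, 0.0017, -0.1021] [0.0, 90.0, -7.3]
```

Call:
servo_tool(commands=[-0.03,0,-0.04,0,0,0,0,-0.06,0,-0.09,0,0,0,0,-0.0965,0,-0.1021,0,9,-0.7,0,-0.0965,0.0017,-0.1021,0,18,-1.4,0,-0.0965,0.0017,-0.1021,0,27,-2.1,0,-0.0965,0.0017,-0.1021,0,36,-2.8,0,-0.0965,0.0017,-0.1021,0,45,-3.6,0,-0.0965,0.0017,-0.1021,0,54,-4.3,0,-0.0965,0.0017,-0.1021,0,63,-5,0,-0.0965,0.0017,-0.1021,0,72,-5.8,0])

```text
time: 8.52
tool_pos: [0.449, 0.1402, 0.1696]
ee_rot: [-3.126, -0.475, 0.023]
wrist_force: [0.2, -1.0, -2.9]
width: 0.0559
finger_force: 30.0
```

```bash
python3 - <<'E'
from h import *
to([.45,.1405,.15],[180,-45,2.95])
E
```

```text
row [-0.0081, -0.0, 0.0179] [0.1, 17.8, -1.5]
```

Call:
servo_tool(commands=[0,0,0,0,9,-0.8,0,0,0,0,0.1,17.8,-1.5,0,0,0,0,0.1,17.8,-1.5,0,0,0,0,0.1,17.8,-1.5,0])

```text
time: 9.02
tool_pos: [0.4505, 0.1406, 0.1713]
ee_rot: [-3.14, -0.782, 0.051]
wrist_force: [-0.3, 0.1, -1.9]
width: 0.0557
finger_force: 30.0
```

```bash
python3 - <<'E'
from h import *
s=shot('side'); cv2.imwrite('pics/s2.png',s['img'][60:360,150:450])
print(np.degrees(robot.get_obs()['ee_rot']),robot.get_obs()['joint_positions'])
to([.4744,.141,.10],[180,-45,2.95])
to([.4744,.141,.056],[180,-45,2.95])
E
```

```text
[-179.89847979  -44.89681676    2.88399139] [ 0.31270062 -0.61027884  2.19454137 -0.25381048  0.80707564  1.93624737]
row [-0.0349, 0.001, 0.0676] [-0.1, 0.1, -0.0]
row [-0.066, 0.001, 0.0988] [-0.1, 0.1, -0.0]
```

View pics/s2.png

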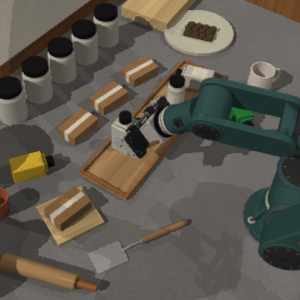

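Call:
servo_tool(commands=[-0.02,0.001,0.05,0,0,0,0,-0.035,0.001,0.0676,0,0,0,0,-0.05,0.001,0.083,0,0,0,0,-0.06,0.001,0.093,0,0,0,0,-0.066,0.001,0.0988,0,0,0,0,-0.066,0.001,0.0988,0,0,0,0,-0.066,0.001,0.0988,0,0,0,0])

```text
time: 9.95
tool_pos: [0.4738, 0.1409, 0.0548]
ee_rot: [-3.14, -0.784, 0.051]
wrist_force: [0.6, 0.1, -1.9]
width: 0.0556
finger_force: 30.0
```

```bash
python3 - <<'E'
from h import *
print(robot.get_obs()['wrist_force'])
to([.4744,.141,.0505],[180,-45,2.95])
E
```

```text
[ 0.55021318  0.06205491 -1.88308047]
row [-0.0027, -0.0001, 0.0035] [-0.1, 0.1, -0.0]
```

Call:
servo_tool(commands=[-0.001,0,0.0015,0,0,0,0,-0.0018,0,0.0025,0,0,0,0,-0.0025,0,0.0032,0,0,0,0,-0.0025,0,0.0032,0,0,0,0])

```text
time: 10.45
tool_pos: [0.474, 0.141, 0.0507]
ee_rot: [-3.141, -0.785, 0.052]
wrist_force: [-0.7, -0.6, 2.6]
width: 0.0557
finger_force: 30.0
```

Call:
servo_tool(commands=[0,0,0.0005,0,0,0,0,0,0,0,0,0,0,0.06,0,0,0,0,0,0,0.085,0,0,0,0,0,0,0.085,0,0,-0.02,0,0,0,0.085,0,0,-0.06,0,0,0,0.085,0,0,-0.11,0,0,0,0.085,0,0,-0.15,0,0,0,0.085,-0.05,0,-0.18,0,0,0,0.085,-0.05,0,-0.18,0,0,0,0.085])

```text
time: 11.7
tool_pos: [0.3323, 0.1755, 0.1312]
ee_rot: [3.104, -0.77, 0.058]
wrist_force: [0.5, 0.5, -0.2]
width: 0.0851
finger_force: 0.0
```

```bash
python3 - <<'E'
from h import *
t=shot('top')
for d in spotter.trace('bottle1',t):
    if d['conf']<.2: continue
    for k in('bottle','stand'): print(k,[int(v) for v in d['box']],*fit(t,d['region'],k))
s=shot('wrist'); find(s,'bottle1','stand')
to([.56,-.26,.20],[180,45,17.8])
E
```

```text
bottle [407, 176, 34, 47] [ 0.48708176 -0.30363929  0.31245217] 0.07095017515897128
stand [407, 176, 34, 47] [ 0.46264044 -0.30224499 -0.31729779] 0.4469359632083146
bottle [245, 183, 27, 28] [0.49232082 0.14277323 0.0450838 ] 0.6905443756449948
stand [245, 183, 27, 28] [0.46915864 0.13959879 0.05271402] 0.08072755417956656
bottle [179, 110, 47, 41] [0.66493468 0.30500688 0.8928729 ] 0.24187382065797028
stand [179, 110, 47, 41] [0.66148244 0.30734444 0.84627384] 0.3490524243170071
bottle1 conf 0.93 box [289, 76, 75, 127] xy 0.4686 0.1407 yaw 0.0 err 0.048
bottle1 conf 0.70 box [152, 16, 92, 77] xy 0.6539 0.2971 yaw -20.0 err 0.597
row [0.1923, 0.4413, 0.1091] [1.6, -88.3, -18.0]
```

```bash
python3 - <<'E'
from kin import *
k=fitk(D); q=np.array([-.6,.2,1.6,.1,1.5])
for th,z in [(5,.08),(5,.18),(-10,.18),(-25,.18),(-40,.18),(-50,.18),(-60,.18),(-70,.18),(-80,.18),(-90,.18),(-90,.1),(-90,.06),(-80,.06),(-70,.06),(-60,.06)]:
    t=np.radians(th);a=np.radians(3);v=np.array([-np.sin(t)*np.cos(a),-np.sin(t)*np.sin(a),-np.cos(t)])
    q,c=ik(k,np.array([.493,-.308,z]),v,q); 
    w=fk(k,q)-.3407*tz(q); print(th,z,q.round(2),'%.1e'%c,w.round(2))
E
```

```text
5 0.08 [-0.62  0.27  1.43 -0.05  1.51] 1.9e-21 [ 0.52 -0.31  0.42]
5 0.18 [-0.62  0.22  1.29 -0.06  1.7 ] 3.7e-27 [ 0.52 -0.31  0.52]
-10 0.18 [-0.73  0.06  1.48  0.12  1.48] 2.8e-27 [ 0.43 -0.31  0.52]
-25 0.18 [-0.86 -0.07  1.66  0.35  1.29] 6.1e-25 [ 0.35 -0.32  0.49]
-40 0.18 [-1.   -0.15  1.83  0.66  1.15] 1.1e-22 [ 0.27 -0.32  0.44]
-50 0.18 [-1.09 -0.17  1.94  0.89  1.12] 9.5e-31 [ 0.23 -0.32  0.4 ]
-60 0.18 [-1.17 -0.16  2.03  1.13  1.12] 1.0e-29 [ 0.2  -0.32  0.35]
-70 0.18 [-1.24 -0.1   2.11  1.35  1.18] 1.9e-29 [ 0.17 -0.32  0.3 ]
-80 0.18 [-1.28 -0.    2.16  1.56  1.27] 1.0e-29 [ 0.16 -0.33  0.24]
-90 0.18 [-1.29  0.14  2.19  1.73  1.41] 2.8e-30 [ 0.15 -0.33  0.18]
-90 0.1 [-1.29  0.37  2.18  1.76  1.44] 9.3e-20 [ 0.15 -0.33  0.1 ]
-90 0.06 [-1.29  0.49  2.17  1.77  1.46] 1.7e-30 [ 0.15 -0.33  0.06]
-80 0.06 [-1.28  0.32  2.18  1.66  1.29] 2.1e-29 [ 0.16 -0.33  0.12]
-70 0.06 [-1.24  0.17  2.17  1.5   1.13] 1.8e-29 [ 0.17 -0.32  0.18]
-60 0.06 [-1.17  0.06  2.13  1.29  1.01] 1.2e-27 [ 0.2  -0.32  0.23]
```

```bash
python3 - <<'E'
from h import *
to([.40,.1,.27],[180,-20,3])
to([.474,-.3074,.18],[180,0,17.7])
E
```

```text
row [0.1402, 0.0792, -0.0528] [2.1, -24.2, -0.4]
row [0.115, 0.4859, 0.0635] [7.7, -43.7, -14.8]
```

Call:
servo_tool(commands=[0.05,0.02,-0.02,0.7,-8,0,0.09,0.1,0.05,-0.04,1.4,-16,0,0.09,0.14,0.079,-0.053,2.1,-24,-0.4,0.09,0.136,0.139,-0.035,3,-28,-3,0.09,0.132,0.197,-0.015,4,-31,-5,0.09,0.128,0.255,0.0,4,-34,-7,0.09,0.124,0.313,0.015,5,-37,-9,0.09,0.12,0.371,0.03,6,-40,-11,0.09,0.116,0.43,0.045,7,-43,-13,0.09,0.115,0.486,0.0635,7.7,-43.7,-14.8,0.09])

```text
time: 13.15
tool_pos: [0.473, -0.3128, 0.1793]
ee_rot: [3.141, -0.0, 0.305]
wrist_force: [-0.1, 0.7, 0.3]
width: 0.0896
finger_force: 0.0
```

```bash
python3 - <<'E'
from h import *
s=shot('wrist'); find(s,'bottle1','bottle',.3)
to([.474,-.3074,.12],[180,0,17.7])
to([.474,-.3074,.034],[180,0,17.7])
E
```

```text
bottle1 conf 0.83 box [244, 119, 58, 130] xy 0.4879 -0.3022 yaw 18.0 err 0.052
bottle1 conf 0.72 box [143, 276, 95, 89] xy 0.3052 -0.2694 yaw -19.4 err 1.077
row [0.0043, -0.0061, 0.0554] [-0.2, 0.2, -0.5]
row [0.0047, -0.0059, 0.1414] [-0.2, 0.2, -0.5]
```

Call:
servo_tool(commands=[0.003,-0.006,0.03,0,0,0,0.09,0.003,-0.006,0.06,0,0,0,0.09,0.003,-0.006,0.1,0,0,0,0.09,0.003,-0.006,0.13,0,0,0,0.09,0.003,-0.006,0.142,0,0,0,0.09,0.003,-0.006,0.142,0,0,0,0.06,0.003,-0.006,0.142,0,0,0,0.03,0.003,-0.006,0.142,0,0,0,0,0.003,-0.006,0.142,0,0,0,0,0.003,-0.006,0.142,0,0,0,0])

```text
time: 14.5
tool_pos: [0.4755, -0.3025, 0.0395]
ee_rot: [3.138, -0.002, 0.308]
wrist_force: [0.7, -2.0, 4.9]
width: 0.056
finger_force: 30.0
```

```bash
python3 - <<'E'
from h import *
t=np.radians(2.95);T=np.array([.4803,-.084]);f=lambda x,y:T+[np.cos(t)*x-np.sin(t)*y,np.sin(t)*x+np.cos(t)*y]
p=f(-.015,-.227);print(p,f(0,-.225))
to([*p,.055],[180,0,2.95]); to([*p,.0345],[180,0,2.95])
E
```

```text
[ 0.47700231 -0.31147115] [ 0.49187951 -0.30870184]
row [-0.0012, 0.0091, -0.0154] [0.2, -0.1, 14.7]
row [-0.0013, 0.009, 0.0051] [0.2, -0.1, 14.7]
```

Call:
servo_tool(commands=[0,0.0,-0.015,0,0,0,0,0,0.004,-0.025,0,0,5,0,-0.001,0.009,-0.025,0.1,0,14.7,0,-0.001,0.009,-0.025,0.1,0,14.7,0,-0.001,0.009,-0.012,0.1,0,14.7,0,-0.001,0.009,-0.006,0.1,0,14.7,0,-0.001,0.009,-0.002,0.1,0,14.7,0,-0.001,0.009,-0.001,0.1,0,14.7,0])

```text
time: 15.5
tool_pos: [0.4759, -0.3098, 0.0396]
ee_rot: [-3.139, 0.001, 0.053]
wrist_force: [-3.9, 3.8, 6.6]
width: 0.0557
finger_force: 30.0
```

Call:
servo_tool(commands=[0,0,0,0,0,0,0.06,0,0,0,0,0,0,0.09,0,0,-0.02,0,0,0,0.09,0,0,-0.06,0,0,0,0.09,0,0,-0.11,0,0,0,0.09,0,0,-0.14,0,0,0,0.09,0,0,-0.14,0,0,0,0.09])

```text
time: 16.38
tool_pos: [0.4778, -0.3117, 0.1822]
ee_rot: [3.139, -0.005, 0.052]
wrist_force: [-0.3, 0.2, -0.8]
width: 0.09
finger_force: 0.0
```

```bash
python3 - <<'E'
from h import *
s=shot('wrist'); find(s,'bottle1','bottle',.05); find(s,'jar1','jar')
t=shot('top'); find(t,'bottle1','bottle',.05)
v=np.array([.707,.036,.707])
to(np.array([.476,-.310,.036])+v*.12,[180,45,2.95])
E
```

```text
bottle1 conf 0.97 box [251, 124, 60, 130] xy 0.4887 -0.3097 yaw 3.0 err 0.050
bottle1 conf 0.84 box [188, 318, 86, 48] xy 0.3093 -0.2693 yaw -31.3 err 1.168
jar1 conf 0.79 box [107, 153, 93, 71] xy 0.4902 -0.1964 yaw 6.6 err 0.126
bottle1 conf 0.71 box [180, 111, 44, 38] xy 0.6647 0.3009 yaw 55.6 err 0.211
bottle1 conf 0.70 box [411, 175, 26, 44] xy 0.4864 -0.3044 yaw 10.4 err 0.772
bottle1 conf 0.64 box [245, 188, 26, 22] xy 0.4793 0.1418 yaw 7.0 err 0.686
bottle1 conf 0.42 box [388, 252, 24, 25] xy 0.3089 -0.2351 yaw -78.3 err 5.752
row [0.0858, 0.0006, 0.0551] [-0.3, -44.8, 0.1]
```

Call:
servo_tool(commands=[0.03,0.0006,-0.01,0,-10,0,0.09,0.05,0.0006,0,0,-20,0,0.09,0.07,0.0006,0.01,0,-30,0,0.09,0.0858,0.0006,0.02,0,-40,0,0.09,0.0858,0.0006,0.04,0,-44.8,0,0.09,0.0858,0.0006,0.055,0,-44.8,0,0.09,0.0858,0.0006,0.055,0,-44.8,0,0.09,0.0858,0.0006,0.055,0,-44.8,0,0.09])

```text
time: 17.62
tool_pos: [0.5617, -0.3072, 0.127]
ee_rot: [3.141, 0.778, 0.05]
wrist_force: [0.1, 0.3, 0.7]
width: 0.0898
finger_force: 0.0
```

```bash
python3 - <<'E'
from h import *
print(robot.get_obs()['joint_positions'])
to([.468,-.3108,.0303],[180,45,2.95])
E
```

```text
[-0.41988787  0.87835238  0.63195525 -0.44163678  2.30141141  0.91776617]
row [0.001, -0.0012, 0.1347] [-0.0, -0.4, -0.0]
```

Call:
servo_tool(commands=[0.001,-0.001,0.03,0,0,0,0.09,0.001,-0.001,0.06,0,-0.4,0,0.09,0.001,-0.001,0.09,0,-0.4,0,0.09,0.001,-0.001,0.12,0,-0.4,0,0.09,0.001,-0.001,0.133,0,-0.4,0,0.09,0.001,-0.001,0.1345,0,-0.4,0,0.09,0.001,-0.001,0.1345,0,-0.4,0,0.06,0.001,-0.001,0.1345,0,-0.4,0,0.03,0.001,-0.001,0.1345,0,-0.4,0,0,0.001,-0.001,0.1345,0,-0.4,0,0])

```text
time: 18.88
tool_pos: [0.4683, -0.3103, 0.0278]
ee_rot: [-3.139, 0.789, 0.054]
wrist_force: [2.4, 0.2, 1.3]
width: 0.0556
finger_force: 30.0
```

```bash
python3 - <<'E'
from h import *
o=robot.get_obs();print(o['width'],o['finger_force'],o['tool_pos'],o['wrist_force'])
to([.475,-.309,.17],[180,-45,2.95])
E
```

```text
0.05559461276110643 29.98848170042038 [ 0.46826798 -0.3102675   0.0278416 ] [2.40401592 0.20032601 1.29506265]
row [-0.0961, -0.0011, -0.105] [-0.1, 90.2, 0.0]
```

Call:
servo_tool(commands=[-0.03,0,-0.04,0,0,0,0,-0.06,0,-0.09,0,0,0,0,-0.096,0,-0.105,0,9,0,0,-0.096,0,-0.105,0,18,0,0,-0.096,0,-0.105,0,28,0,0,-0.096,0,-0.105,0,38,0,0,-0.096,0,-0.105,0,48,0,0,-0.096,0,-0.105,0,58,0,0,-0.096,0,-0.105,0,68,0,0,-0.096,0,-0.105,0,78,0,0])

```text
time: 20.12
tool_pos: [0.4743, -0.3099, 0.1703]
ee_rot: [-3.141, -0.577, 0.052]
wrist_force: [-0.4, 0.3, -2.6]
width: 0.0559
finger_force: 30.0
```

```bash
python3 - <<'E'
from h import *
to([.499,-.3084,.10],[180,-45,2.95])
to([.4998,-.3084,.055],[180,-45,2.95])
E
```

```text
row [-0.0176, -0.0002, 0.0724] [-0.0, 11.9, 0.0]
row [-0.0415, -0.0002, 0.1105] [-0.0, 11.9, 0.0]
```

Call:
servo_tool(commands=[0,0,0,0,9,0,0,0,0,0.02,0,11.9,0,0,-0.0088,0,0.05,0,11.9,0,0,-0.0176,0,0.0724,0,11.9,0,0,-0.03,0,0.092,0,11.9,0,0,-0.036,0,0.1015,0,11.9,0,0,-0.041,0,0.11,0,11.9,0,0,-0.0415,0,0.1105,0,11.9,0,0,-0.0415,0,0.1105,0,11.9,0,0])

```text
time: 21.25
tool_pos: [0.5, -0.3091, 0.0553]
ee_rot: [-3.141, -0.781, 0.051]
wrist_force: [0.9, 0.4, -1.5]
width: 0.0559
finger_force: 30.0
```

```bash
python3 - <<'E'
from h import *
o=robot.get_obs();print(o['tool_pos'],o['wrist_force'])
to([.5001,-.3084,.0500],[180,-45,2.95])
E
```

```text
[ 0.50000332 -0.3091125   0.05534406] [ 0.85949221  0.404265   -1.52426065]
row [-0.0037, -0.0007, 0.0039] [-0.0, 0.3, -0.0]
```

Call:
servo_tool(commands=[-0.0015,-0.0005,0.0015,0,0.3,0,0,-0.0028,-0.0007,0.0028,0,0.3,0,0,-0.0038,-0.0007,0.0038,0,0.3,0,0,-0.0038,-0.0007,0.0038,0,0.3,0,0])

```text
time: 21.75
tool_pos: [0.5009, -0.3089, 0.0524]
ee_rot: [3.141, -0.789, 0.052]
wrist_force: [-4.3, 2.6, 9.5]
width: 0.0556
finger_force: 30.0
```

Call:
servo_tool(commands=[0,0,-0.001,0,0,0,0.06,0,0,-0.001,0,0,0,0.088,0,0,-0.001,0,0,0,0.088,0,0,-0.03,0,0,0,0.088,0,0,-0.08,0,0,0,0.088,0,0,-0.12,0,0,0,0.088,0.05,0,-0.15,0,-10,0,0.088,0.1,0,-0.15,0,-20,0,0.088,0.1,0,-0.15,0,-20,0,0.088])

```text
time: 22.88
tool_pos: [0.4708, -0.3101, 0.2346]
ee_rot: [3.131, -0.445, 0.064]
wrist_force: [-0.3, 0.2, -0.1]
width: 0.0877
finger_force: 0.0
```

```bash
python3 - <<'E'
from h import *
t=shot('wrist'); cv2.imwrite('pics/w3.png',t['img'])
find(t,'bottle1','stand',.05);find(t,'jar1','jar')
o=robot.get_obs();print(o['tool_pos'])
to([.54,-.02,.27],[180,0,0])
E
```

```text
bottle1 conf 0.75 box [253, 208, 56, 58] xy 0.4929 -0.3098 yaw 4.5 err 0.082
jar1 conf 0.89 box [141, 208, 67, 50] xy 0.4902 -0.1965 yaw 46.4 err 0.853
jar1 conf 0.82 box [0, 213, 39, 43] xy 0.4753 0.0367 yaw 3.8 err 0.275
[ 0.46408839 -0.30909589  0.22418111]
row [0.1015, -0.2848, -0.0021] [-0.9, -24.9, 3.0]
```

View pics/w3.png

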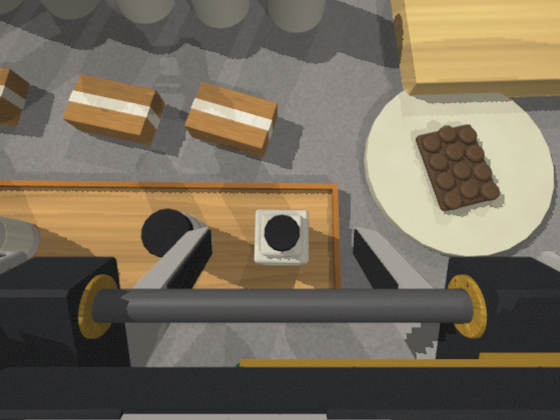

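```bash
python3 - <<'E'
from h import *
to([.484,.325,.26],[180,0,82])
E
```

```text
row [0.0627, -0.6323, -0.0074] [16.9, -21.0, -77.7]
```

Call:
servo_tool(commands=[0.02,-0.06,-0.01,2,-8,-8,0.094,0.03,-0.12,-0.015,4,-12,-17,0.094,0.04,-0.18,-0.015,6,-14,-26,0.094,0.045,-0.24,-0.015,8,-16,-35,0.094,0.05,-0.3,-0.015,10,-18,-44,0.094,0.055,-0.36,-0.015,12,-20,-53,0.094,0.06,-0.42,-0.012,14,-21,-62,0.094,0.0627,-0.48,-0.01,16,-21,-70,0.094,0.0627,-0.54,-0.008,16.9,-21,-77.7,0.094,0.0627,-0.6,-0.0074,16.9,-21,-77.7,0.094])

```text
time: 24.28
tool_pos: [0.4858, 0.2913, 0.2565]
ee_rot: [-3.138, 0.006, 1.428]
wrist_force: [0.1, -0.0, 0.2]
width: 0.0943
finger_force: 0.0
```

```bash
python3 - <<'E'
from h import *
o=robot.get_obs();print(o['joint_positions'])
s=shot('wrist'); cv2.imwrite('pics/w4.png',s['img'])
find(s,'base_carton','carton',-.14,z=.012);find(s,'carton1','carton',-.14)
t=shot('top');find(t,'carton1','carton',-.14);find(t,'carton1','carton',-.14,z=.012);find(t,'bottle1','stand',.05)
E
```

```text
[ 0.44182994  0.1251917   1.25055819 -0.00307786  1.7722166   0.58387578]
base_carton conf 0.91 box [245, 91, 57, 94] xy 0.4832 0.3473 yaw -8.6 err 0.033
carton1 conf 0.63 box [401, 224, 61, 64] xy 0.6927 0.1590 yaw 38.0 err 0.663
carton1 conf 0.49 box [406, 347, 18, 11] xy 0.7636 -0.2683 yaw 36.0 err 1.000
carton1 conf 0.36 box [222, 219, 134, 148] xy 0.4889 0.1850 yaw -90.5 err 0.659
carton1 conf 0.88 box [314, 115, 43, 35] xy 0.6661 -0.0658 yaw -9.4 err 0.072
carton1 conf 0.86 box [370, 120, 47, 35] xy 0.6617 -0.2329 yaw -14.6 err 0.054
carton1 conf 0.71 box [241, 115, 42, 27] xy 0.6774 0.1368 yaw -1.9 err 0.067
carton1 conf 0.88 box [314, 115, 43, 35] xy 0.6619 -0.0641 yaw -10.7 err 0.091
carton1 conf 0.86 box [370, 120, 47, 35] xy 0.6577 -0.2297 yaw -14.7 err 0.066
carton1 conf 0.71 box [241, 115, 42, 27] xy 0.6735 0.1365 yaw -1.5 err 0.088
bottle1 conf 0.97 box [387, 251, 41, 47] xy 0.2820 -0.2468 yaw 36.5 err 0.442
bottle1 conf 0.82 box [244, 187, 25, 24] xy 0.4694 0.1393 yaw 5.2 err 0.120
bottle1 conf 0.67 box [186, 109, 38, 41] xy 0.6478 0.2795 yaw 25.4 err 0.371
bottle1 conf 0.65 box [410, 181, 33, 28] xy 0.4926 -0.3101 yaw 7.4 err 0.078
```

View pics/w4.png

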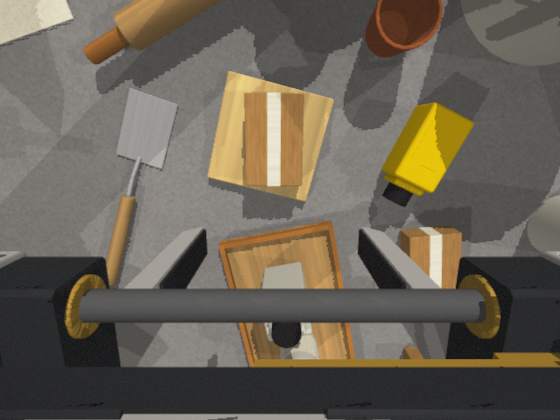

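```bash
python3 - <<'E'
from h import *
for i in range(2):
    s=shot('wrist'); find(s,'base_carton','carton',-.14,z=.012)
to([.677,.12,.15],[180,0,88])
E
```

```text
base_carton conf 0.71 box [243, 91, 56, 94] xy 0.4831 0.3470 yaw -9.3 err 0.034
base_carton conf 0.90 box [245, 90, 56, 93] xy 0.4834 0.3471 yaw -9.1 err 0.031
row [-0.1414, 0.2118, 0.1113] [0.1, 0.2, -6.2]
```

Call:
servo_tool(commands=[-0.03,0.05,0,0,0,-1,0.094,-0.06,0.1,0,0,0,-2,0.094,-0.1,0.15,0.02,0,0,-4,0.094,-0.14,0.21,0.05,0,0,-6,0.094,-0.1414,0.2118,0.09,0,0,-6.2,0.094,-0.1414,0.2118,0.1113,0,0,-6.2,0.094,-0.1414,0.2118,0.1113,0,0,-6.2,0.094,-0.1414,0.2118,0.1113,0,0,-6.2,0.094])

```text
time: 25.82
tool_pos: [0.6776, 0.1218, 0.1517]
ee_rot: [3.137, 0.003, 1.538]
wrist_force: [-0.1, -0.0, 0.6]
width: 0.094
finger_force: 0.0
```

```bash
python3 - <<'E'
from h import *
for i in range(2):
    s=shot('wrist'); find(s,'carton1','carton',-.03)
to([.677,.137,.018],[180,0,88])
E
```

```text
carton1 conf 0.81 box [242, 126, 76, 112] xy 0.6773 0.1380 yaw -2.3 err 0.027
carton1 conf 0.61 box [247, 324, 67, 42] xy 0.6677 -0.0882 yaw -2.2 err 1.624
carton1 conf 0.69 box [242, 126, 76, 112] xy 0.6772 0.1382 yaw -2.0 err 0.024
carton1 conf 0.63 box [246, 324, 68, 45] xy 0.6676 -0.0884 yaw -2.3 err 1.614
row [0.0151, -0.0019, 0.134] [0.3, 0.1, 0.2]
```

Call:
servo_tool(commands=[0.0162,-0.0016,0.03,0.2,0.1,0.2,0.094,0.0162,-0.0016,0.06,0.2,0.1,0.2,0.094,0.0162,-0.0016,0.1,0.2,0.1,0.2,0.094,0.0162,-0.0016,0.125,0.2,0.1,0.2,0.094,0.0162,-0.0016,0.132,0.2,0.1,0.2,0.094,0.0162,-0.0016,0.132,0.2,0.1,0.2,0.094,0.0162,-0.0016,0.132,0.2,0.1,0.2,0.06,0.0162,-0.0016,0.132,0.2,0.1,0.2,0.03,0.0162,-0.0016,0.132,0.2,0.1,0.2,0,0.0162,-0.0016,0.132,0.2,0.1,0.2,0])

```text
time: 27.28
tool_pos: [0.6768, 0.1377, 0.0189]
ee_rot: [-3.142, 0.001, 1.535]
wrist_force: [-1.1, -0.0, 3.5]
width: 0.0698
finger_force: 30.0
```

```bash
python3 - <<'E'
from h import *
o=robot.get_obs();print(o['width'],o['finger_force'],o['tool_pos'],np.degrees(o['ee_rot']),o['wrist_force'])
to([.60,.25,.15],[180,0,81]);to([.4832,.347,.15],[180,0,81])
E
```

```text
0.06976654421608318 30.000540912151337 [0.67675362 0.13766989 0.01892613] [-1.79997870e+02  5.87232182e-02  8.79307266e+01] [-1.08236371 -0.04347974  3.46341778]
row [0.1094, -0.0808, -0.1312] [0.0, 0.1, 6.9]
row [0.2021, -0.201, -0.1313] [0.0, 0.1, 6.9]
```

Call:
servo_tool(commands=[0,0,-0.05,0,0,0,0,0,0,-0.11,0,0,1,0,0.04,-0.03,-0.131,0,0,2,0,0.08,-0.06,-0.131,0,0,4,0,0.12,-0.1,-0.131,0,0,6,0,0.16,-0.15,-0.131,0,0,6.9,0,0.2017,-0.201,-0.125,0,0,6.9,0,0.2017,-0.201,-0.1,0,0,6.9,0,0.2017,-0.201,-0.08,0,0,6.9,0,0.2017,-0.201,-0.08,0,0,6.9,0])

```text
time: 28.52
tool_pos: [0.4804, 0.3455, 0.0943]
ee_rot: [-3.134, 0.006, 1.415]
wrist_force: [-0.8, 0.2, -3.0]
width: 0.0699
finger_force: 30.0
```

```bash
python3 - <<'E'
from h import *
to([.4832,.3467,.074],[180,0,81]);to([.4832,.3467,.0665],[180,0,81])
E
```

```text
row [0.0017, 0.0027, 0.0203] [-0.4, 0.4, 0.1]
row [0.0018, 0.0028, 0.0278] [-0.4, 0.4, 0.1]
```

Call:
servo_tool(commands=[0,0,0.008,0,0,0,0,0,0,0.018,0,0,0,0,0,0,0.018,0,0,0,0])

```text
time: 28.9
tool_pos: [0.4823, 0.3459, 0.0788]
ee_rot: [-3.138, 0.003, 1.414]
wrist_force: [0.2, 0.4, -3.8]
width: 0.0698
finger_force: 30.0
```

```bash
python3 - <<'E'
from h import *
to([.4832,.3467,.0665],[180,0,81])
E
```

```text
row [0.0009, 0.0008, 0.0123] [-0.2, 0.2, 0.0]
```

Call:
servo_tool(commands=[0.0006,0.0005,0.004,0,0,0,0,0.0006,0.0005,0.008,-0.1,0.1,0,0,0.0006,0.0005,0.0105,-0.1,0.1,0,0,0.0006,0.0005,0.0118,-0.1,0.1,0,0,0.0006,0.0005,0.0118,-0.1,0.1,0,0])

```text
time: 29.52
tool_pos: [0.4832, 0.347, 0.0679]
ee_rot: [3.141, -0.0, 1.414]
wrist_force: [0.6, 0.1, -3.9]
width: 0.0699
finger_force: 30.0
```

Call:
servo_tool(commands=[0,-0.0002,0.0012,0,0,0,0,0,-0.0002,0.0018,0,0,0,0,0,-0.0002,0.0018,0,0,0,0])

```text
time: 29.9
tool_pos: [0.4832, 0.3472, 0.0669]
ee_rot: [3.141, -0.001, 1.414]
wrist_force: [0.2, -0.9, 0.7]
width: 0.0699
finger_force: 30.0
```

Contact. Release, rise and check flushness.

Call:
servo_tool(commands=[0,0,0.0003,0,0,0,0.08,0,0,0.0003,0,0,0,0.094,0,0,0.0003,0,0,0,0.094,0,0,-0.03,0,0,0,0.094,-0.02,0,-0.08,0,0,0,0.094,-0.05,0,-0.13,0,0,0,0.094,-0.05,0,-0.15,0,0,0,0.094,-0.05,0,-0.15,0,0,0,0.094])

```text
time: 30.9
tool_pos: [0.4763, 0.2979, 0.2189]
ee_rot: [3.137, -0.003, 1.414]
wrist_force: [-0.3, 0.0, 0.4]
width: 0.0938
finger_force: 0.0
```

```bash
python3 - <<'E'
from h import *
M['col2']=([box(.07,.11,.072)],.012)
s=shot('wrist'); cv2.imwrite('pics/w5.png',s['img'][40:300,150:450])
find(s,'carton1','carton',-.15,z=.048);find(s,'carton1','col2',-.15)
find(s,'base_carton','carton',-.15,z=.012)
t=shot('top');find(t,'carton1','carton',-.14)
E
```

```text
carton1 conf 0.81 box [245, 90, 75, 111] xy 0.4841 0.3479 yaw -8.8 err 0.039
carton1 conf 0.81 box [245, 90, 75, 111] xy 0.4841 0.3479 yaw -9.0 err 0.039
carton1 conf 0.88 box [312, 116, 44, 33] xy 0.6651 -0.0657 yaw -8.9 err 0.048
carton1 conf 0.80 box [368, 117, 48, 40] xy 0.6621 -0.2329 yaw -13.0 err 0.066
carton1 conf 0.40 box [182, 181, 21, 25] xy 0.5101 0.3414 yaw -45.7 err 15.913
```

View pics/w5.png

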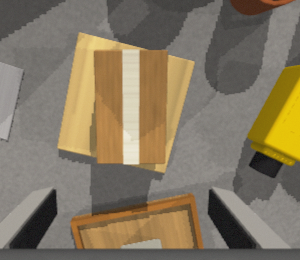

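```bash
python3 - <<'E'
from h import *
to([.6655,-.083,.15],[180,0,81])
E
```

```text
row [-0.3461, 0.248, 0.0641] [-0.2, 0.1, 0.1]
```

Call:
servo_tool(commands=[-0.05,0.036,0,0,0,0,0.094,-0.1,0.072,0,0,0,0,0.094,-0.15,0.108,0,0,0,0,0.094,-0.2,0.144,0.01,0,0,0,0.094,-0.25,0.18,0.02,0,0,0,0.094,-0.3,0.216,0.03,0,0,0,0.094,-0.3461,0.248,0.045,0,0,0,0.094,-0.3461,0.248,0.064,0,0,0,0.094,-0.3461,0.248,0.064,0,0,0,0.094,-0.3461,0.248,0.064,0,0,0,0.094])

```text
time: 32.45
tool_pos: [0.6661, -0.0813, 0.1525]
ee_rot: [3.141, -0.001, 1.416]
wrist_force: [0.4, -0.1, 0.5]
width: 0.094
finger_force: 0.0
```

```bash
python3 - <<'E'
from h import *
for i in range(2):
    s=shot('wrist'); find(s,'carton1','carton',-.16)
to([.6655,-.0657,.019],[180,0,80.7])
E
```

```text
carton1 conf 0.91 box [263, 275, 73, 85] xy 0.6608 -0.2311 yaw -13.3 err 1.285
carton1 conf 0.78 box [243, 127, 72, 113] xy 0.6658 -0.0641 yaw -9.3 err 0.022
carton1 conf 0.83 box [243, 127, 72, 114] xy 0.6656 -0.0645 yaw -9.3 err 0.037
carton1 conf 0.62 box [265, 273, 70, 85] xy 0.6610 -0.2304 yaw -13.4 err 1.241
row [0.0157, -0.0039, 0.1347] [0.1, -0.0, 0.4]
```

Call:
servo_tool(commands=[0.017,-0.0037,0.03,0.1,0,0.3,0.094,0.017,-0.0037,0.06,0.1,0,0.3,0.094,0.017,-0.0037,0.1,0.1,0,0.3,0.094,0.017,-0.0037,0.125,0.1,0,0.3,0.094,0.017,-0.0037,0.134,0.1,0,0.3,0.094,0.017,-0.0037,0.134,0.1,0,0.3,0.094,0.017,-0.0037,0.134,0.1,0,0.3,0.06,0.017,-0.0037,0.134,0.1,0,0.3,0.03,0.017,-0.0037,0.134,0.1,0,0.3,0,0.017,-0.0037,0.134,0.1,0,0.3,0])

```text
time: 33.9
tool_pos: [0.6656, -0.0656, 0.0193]
ee_rot: [-3.141, -0.0, 1.409]
wrist_force: [-0.5, 1.0, 4.2]
width: 0.0699
finger_force: 30.0
```

```bash
python3 - <<'E'
from h import *
o=robot.get_obs();print(o['width'],o['finger_force'],o['tool_pos'],np.degrees(o['ee_rot']),o['wrist_force'])
to([.4836,.347,.18],[180,0,81]);to([.4836,.3472,.122],[180,0,81])
E
```

```text
0.06994087838158973 30.000610649585724 [ 0.66556676 -0.06558053  0.01933905] [-1.79964469e+02 -1.12257252e-02  8.07317753e+01] [-0.49846025  0.99303741  4.22272841]
row [0.3779, -0.2461, -0.1604] [-0.0, -0.0, -0.3]
row [0.3781, -0.2461, -0.1024] [-0.0, -0.0, -0.3]
```

Call:
servo_tool(commands=[0,0,-0.06,0,0,0,0,0,0,-0.12,0,0,0,0,0.045,-0.029,-0.16,0,0,0,0,0.09,-0.06,-0.16,0,0,0,0,0.135,-0.09,-0.16,0,0,0,0,0.18,-0.12,-0.16,0,0,0,0,0.23,-0.15,-0.16,0,0,0,0,0.28,-0.18,-0.16,0,0,-0.3,0,0.33,-0.214,-0.16,0,0,-0.3,0,0.377,-0.246,-0.16,0,0,-0.3,0])

```text
time: 35.15
tool_pos: [0.482, 0.3476, 0.1772]
ee_rot: [-3.139, 0.001, 1.414]
wrist_force: [0.7, 0.4, -3.1]
width: 0.0699
finger_force: 30.0
```

Call:
servo_tool(commands=[0,0,0.01,0,0,0,0,0,0,0.04,0,0,0,0,0,0,0.058,0,0,0,0,0,0,0.058,0,0,0,0,0,0,0.058,0,0,0,0])

```text
time: 35.78
tool_pos: [0.4841, 0.3458, 0.1213]
ee_rot: [-3.141, -0.001, 1.413]
wrist_force: [-0.2, -0.1, -3.8]
width: 0.0701
finger_force: 30.0
```

```bash
python3 - <<'E'
from h import *
to([.4834,.3461,.1033],[180,0,81])
E
```

```text
row [0.0001, -0.0008, 0.018] [-0.0, -0.1, -0.0]
```

Call:
servo_tool(commands=[0.0002,-0.0005,0.006,0,0,0,0,0.0002,-0.0005,0.012,0,0,0,0,0.0002,-0.0005,0.016,0,0,0,0,0.0002,-0.0005,0.0178,0,0,0,0,0.0002,-0.0005,0.0185,0,0,0,0,0.0002,-0.0005,0.0185,0,0,0,0])

```text
time: 36.52
tool_pos: [0.4828, 0.3464, 0.1033]
ee_rot: [-3.141, -0.0, 1.414]
wrist_force: [-2.8, -2.6, 4.4]
width: 0.0698
finger_force: 30.0
```

Call:
servo_tool(commands=[0,0,0,0,0,0,0.08,0,0,0,0,0,0,0.094,0,0,0,0,0,0,0.094,0,0,-0.03,0,0,0,0.094,-0.02,0,-0.08,0,0,0,0.094,-0.05,0,-0.13,0,0,0,0.094,-0.05,0,-0.13,0,0,0,0.094,-0.05,0,-0.13,0,0,0,0.094])

```text
time: 37.52
tool_pos: [0.4752, 0.297, 0.2315]
ee_rot: [-3.14, -0.0, 1.414]
wrist_force: [0.5, 0.2, -1.2]
width: 0.0942
finger_force: 0.0
```

```bash
python3 - <<'E'
from h import *
s=shot('wrist')
for i in (1,2):
    find(s,'carton1','carton',-.15,z=.084); s=shot('wrist')
t=shot('top');find(t,'carton1','carton',-.2)
to([.661,-.249,.15],[180,0,76.5])
E
```

```text
carton1 conf 0.77 box [246, 83, 76, 124] xy 0.4835 0.3471 yaw -9.0 err 0.026
carton1 conf 0.76 box [370, 119, 46, 37] xy 0.6622 -0.2327 yaw -15.6 err 0.105
carton1 conf 0.63 box [181, 175, 20, 29] xy 0.5068 0.3344 yaw -46.9 err 14.901
row [-0.5105, 0.2689, 0.0804] [-0.2, 0.1, 4.6]
```

Call:
servo_tool(commands=[-0.052,0.027,0,0,0,0,0.094,-0.104,0.054,0,0,0,0,0.094,-0.156,0.081,0,0,0,0,0.094,-0.208,0.108,0,0,0,0,0.094,-0.26,0.135,0,0,0,1,0.094,-0.312,0.162,0.01,0,0,2,0.094,-0.364,0.19,0.02,0,0,3,0.094,-0.416,0.217,0.03,0,0,4,0.094,-0.468,0.245,0.045,0,0,4.6,0.094,-0.5105,0.2689,0.06,0,0,4.6,0.094])

```text
time: 39.12
tool_pos: [0.6616, -0.2514, 0.1703]
ee_rot: [-3.139, -0.0, 1.333]
wrist_force: [0.2, 0.8, -0.1]
width: 0.094
finger_force: 0.0
```

Call:
servo_tool(commands=[0,0,0.02,0,0,0,0.094,0,0,0.02,0,0,0,0.094,0,0,0.02,0,0,0,0.094])

```text
time: 39.5
tool_pos: [0.6615, -0.2486, 0.1523]
ee_rot: [-3.141, -0.0, 1.335]
wrist_force: [0.1, 1.1, -0.0]
width: 0.0942
finger_force: 0.0
```

```bash
python3 - <<'E'
from h import *
for i in range(2):
    s=shot('wrist'); find(s,'carton1','carton',-.24)
to([.6615,-.232,.019],[180,0,76.5])
E
```

```text
carton1 conf 0.73 box [238, 125, 80, 115] xy 0.6611 -0.2309 yaw -13.8 err 0.029
carton1 conf 0.69 box [236, 125, 83, 115] xy 0.6615 -0.2310 yaw -13.5 err 0.026
row [0.0162, -0.0043, 0.1344] [0.1, 0.0, -0.0]
```

Call:
servo_tool(commands=[0.0171,-0.0045,0.03,0.1,0,0,0.094,0.0171,-0.0045,0.06,0.1,0,0,0.094,0.0171,-0.0045,0.1,0.1,0,0,0.094,0.0171,-0.0045,0.125,0.1,0,0,0.094,0.0171,-0.0045,0.134,0.1,0,0,0.094,0.0171,-0.0045,0.134,0.1,0,0,0.094,0.0171,-0.0045,0.134,0.1,0,0,0.06,0.0171,-0.0045,0.134,0.1,0,0,0.03,0.0171,-0.0045,0.134,0.1,0,0,0,0.0171,-0.0045,0.134,0.1,0,0,0])

```text
time: 40.95
tool_pos: [0.661, -0.2317, 0.0189]
ee_rot: [-3.14, 0.0, 1.334]
wrist_force: [-2.1, 0.7, 4.4]
width: 0.0694
finger_force: 30.0
```

```bash
python3 - <<'E'
from h import *
o=robot.get_obs();print(o['width'],o['finger_force'],o['tool_pos'],np.degrees(o['ee_rot']),o['wrist_force'])
d=R.from_euler('xyz',o['ee_rot']).inv().apply(np.array([.6613,-.231,0])-o['tool_pos'])[0]
a=np.radians(81);T=np.array([.4834,.3471])-d*np.array([np.cos(a),np.sin(a)]);print(d,T)
to([*T,.22],[180,0,81]);to([*T,.16],[180,0,81])
E
```

```text
0.069435710683501 29.997739791870117 [ 0.66096947 -0.23168338  0.01887334] [-1.79881590e+02  1.68161380e-02  7.64316773e+01] [-2.05622142  0.6614569   4.38713966]
0.0007473881703169116 [0.48328308 0.34636181]
row [0.5202, -0.3088, -0.2006] [-0.1, 0.0, -4.6]
row [0.5202, -0.3086, -0.1406] [-0.1, 0.0, -4.6]
```

Call:
servo_tool(commands=[0,0,-0.06,0,0,0,0,0,0,-0.12,0,0,0,0,0.03,-0.018,-0.17,0,0,0,0,0.08,-0.047,-0.2,0,0,0,0,0.13,-0.077,-0.2,0,0,-1,0,0.18,-0.107,-0.2,0,0,-2,0,0.23,-0.137,-0.2,0,0,-3,0,0.28,-0.166,-0.2,0,0,-4,0,0.33,-0.196,-0.2,0,0,-4.6,0,0.38,-0.226,-0.2,0,0,-4.6,0])

```text
time: 42.2
tool_pos: [0.5295, 0.1924, 0.217]
ee_rot: [-3.137, 0.0, 1.414]
wrist_force: [0.4, 1.1, -2.9]
width: 0.0698
finger_force: 30.0
```

```bash
python3 - <<'E'
from h import *
to([.4833,.3464,.20],[180,0,81]);to([.4833,.3464,.16],[180,0,81])
E
```

```text
row [0.1449, -0.0695, 0.0173] [-0.3, 0.0, 0.0]
row [0.1449, -0.0693, 0.0573] [-0.3, 0.0, 0.0]
```

Call:
servo_tool(commands=[0.05,-0.024,0.005,0,0,0,0,0.1,-0.048,0.01,0,0,0,0,0.145,-0.0695,0.017,0,0,0,0,0.145,-0.0695,0.04,0,0,0,0,0.145,-0.0695,0.057,0,0,0,0,0.145,-0.0695,0.057,0,0,0,0,0.145,-0.0695,0.057,0,0,0,0])

```text
time: 43.08
tool_pos: [0.4851, 0.3444, 0.1621]
ee_rot: [-3.139, -0.001, 1.413]
wrist_force: [0.1, 0.5, -3.8]
width: 0.0702
finger_force: 30.0
```

```bash
python3 - <<'E'
from h import *
to([.4833,.3464,.1389],[180,0,81])
E
```

```text
row [0.0017, -0.002, 0.0232] [-0.2, -0.0, -0.0]
```

Call:
servo_tool(commands=[0.0013,-0.0014,0.006,-0.1,0,0,0,0.0013,-0.0014,0.012,-0.1,0,0,0,0.0013,-0.0014,0.016,-0.1,0,0,0,0.0013,-0.0014,0.016,-0.1,0,0,0])

```text
time: 43.58
tool_pos: [0.483, 0.3462, 0.145]
ee_rot: [-3.139, 0.0, 1.414]
wrist_force: [0.8, 0.6, -2.3]
width: 0.0701
finger_force: 30.0
```

```bash
python3 - <<'E'
from h import *
to([.4833,.3464,.1389],[180,0,81])
E
```

```text
row [0.0002, 0.0003, 0.0061] [-0.1, 0.0, 0.0]
```

Call:
servo_tool(commands=[0.0001,0.0003,0.003,0,0,0,0,0.0001,0.0003,0.005,0,0,0,0,0.0001,0.0003,0.0062,0,0,0,0,0.0001,0.0003,0.0066,0,0,0,0,0.0001,0.0003,0.0066,0,0,0,0])

```text
time: 44.2
tool_pos: [0.4836, 0.3465, 0.1391]
ee_rot: [-3.14, -0.0, 1.414]
wrist_force: [-0.2, -1.4, -3.3]
width: 0.0698
finger_force: 30.0
```

Call:
servo_tool(commands=[0,0,0.0008,0,0,0,0,0,0,0.0012,0,0,0,0,0,0,0.0012,0,0,0,0])

```text
time: 44.58
tool_pos: [0.4837, 0.3466, 0.1389]
ee_rot: [-3.141, -0.001, 1.414]
wrist_force: [-2.4, -1.4, 2.3]
width: 0.0698
finger_force: 30.0
```

Call:
servo_tool(commands=[0,0,0,0,0,0,0.08,0,0,0,0,0,0,0.094,0,0,0,0,0,0,0.094,0,0,-0.03,0,0,0,0.094,-0.02,0,-0.07,0,0,0,0.094,-0.05,0,-0.11,0,0,0,0.094,-0.05,0,-0.11,0,0,0,0.094,-0.05,0,-0.11,0,0,0,0.094])

```text
time: 45.58
tool_pos: [0.4758, 0.2971, 0.247]
ee_rot: [-3.139, -0.0, 1.414]
wrist_force: [0.0, -0.7, -0.9]
width: 0.0943
finger_force: 0.0
```

```bash
python3 - <<'E'
from h import *
s=shot('wrist'); cv2.imwrite('pics/w6.png',s['img'])
find(s,'carton1','carton',-.15,z=.12)
t=shot('side'); cv2.imwrite('pics/s6.png',t['img'])
u=shot('top');find(u,'carton1','carton',-.15,z=.12);find(u,'bottle1','stand',.05);find(u,'jar1','jar')
E
```

```text
carton1 conf 0.70 box [240, 83, 91, 131] xy 0.4843 0.3467 yaw -9.3 err 0.035
carton1 conf 0.49 box [179, 179, 18, 26] xy 0.5058 0.3350 yaw -43.2 err 19.458
bottle1 conf 0.91 box [412, 182, 32, 26] xy 0.4932 -0.3110 yaw 10.4 err 0.114
bottle1 conf 0.91 box [180, 110, 45, 40] xy 0.6525 0.2826 yaw 29.9 err 0.354
bottle1 conf 0.61 box [244, 186, 27, 24] xy 0.4689 0.1393 yaw 7.2 err 0.120
bottle1 conf 0.59 box [387, 253, 41, 43] xy 0.2846 -0.2474 yaw 33.9 err 0.433
jar1 conf 0.86 box [371, 179, 26, 28] xy 0.4873 -0.1912 yaw 1.8 err 0.164
jar1 conf 0.62 box [287, 185, 21, 24] xy 0.4712 0.0331 yaw 25.8 err 0.168
```

View pics/w6.png

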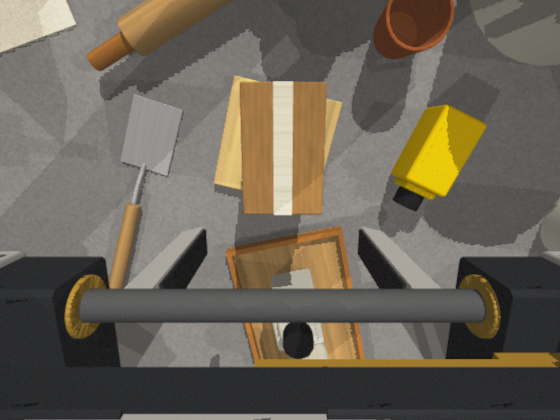

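View pics/s6.png

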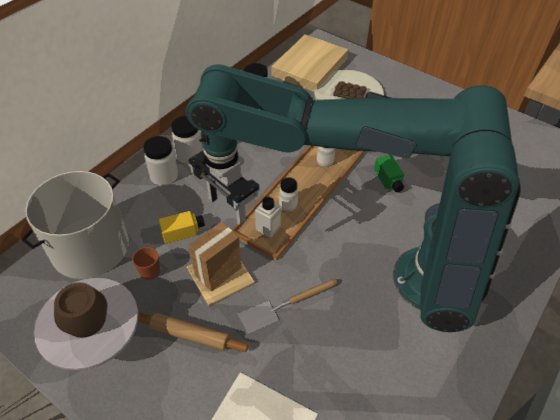

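```bash
python3 -c "
from bench import close_job; print(close_job())"
```

```text
the job is handed in; nothing more can be done
None
```

I stood both knocked-over bottles upright in the tray in line with the jars, then stacked the three loose cartons on the base carton, flush to within about 1 mm by camera; the gripper is open and clear, and I handed the job in at about 46 s (no verdict was returned).

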